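# Shut the gear tray, tuck the cover under the flap and hold it down

### The job

Close up the loaded lamp gear tray: first push its hinged flap fully shut, then take the loose cover by its fin and slide its plain edge in under the shut flap, without lifting the flap, until the edge meets the stops and the cover lies square and centred over the tray. Press the cover down flat against the sprung seal bar at the near end, so that it lies flush on the rim, and finish like that, still holding it pressed down. Leave the multimeter, the tape roll and the nippers where they are.

Things in the scene. Friction and masses are not known exactly. Their poses are not given: they have to be found in the camera images.
- tray: open sheet-steel gear tray fixed to the bench, a white LED driver lying in it. 220 mm along its own x, 124 mm along y; origin at the centre of its underside, z up; its x points from the near end to the hinge end, away from the robot. The rim (top of the walls and of 12 mm wide flanges inside the long sides) is 40 mm above the origin
- stops (a point): middle between the two stop blocks, at rim height (tray x = +50 mm, 40 mm above the tray's origin). The blocks stand 9 mm high on the side flanges, at tray y = -62 to -50 and +50 to +62 mm; their near faces are at this point's x. The cover's plain edge is home when it meets them
- flap (a joint): angle of the plain steel flap hinged at the tray's far end: 0 = shut, level; positive = free edge swung up. Starts open at 0.6 to 1.1. Stiff hinge (0.1 N m friction): it stays where it is left. 80 mm from hinge to free edge, 120 mm wide, 4 mm thick. Shut, its free edge is at tray x = +20 mm, its underside 9 mm above the rim, its upper face 53 mm above the tray's origin
- flap_hinge (a point): middle of the flap's hinge axis (tray x = +100 mm, 51 mm above the tray's origin); the axis lies along tray y
- flap_edge (a point): middle of the flap's free edge, on its upper face, 80 mm from the hinge axis
- seal_bar (a joint): travel in m of the sprung black seal bar across the tray's near end at tray x = -96 mm (8 mm wide, 94 mm long): 0 = up, 5 mm proud of the rim; 0.005 = pressed level with the rim. Its spring pushes up with 3 N at 0 and 8 N when fully down, and lifts the cover's near end again as soon as nobody presses
- cover: loose flat steel cover, 160 mm along its x, 116 mm along y, 4 mm thick, about 0.2 kg; origin at the centre of its underside, z up. Starts flat on the bench, fin up. Its plain edge (+x) goes under the flap; its near edge (-x) has a hem turned up 9 mm above the plate. Home: axes parallel to the tray's, origin at tray x = -30 mm, y = 0, underside on the rim
- cover_edge (a point): middle of the cover's plain edge, on the underside (cover x = +80 mm)
- cover_near (a point): middle of the cover's near (hemmed) edge, on the underside (cover x = -80 mm)
- cover_grip (a point): centre of the cover's upright black grip fin, 26 mm above the underside, at cover x = -25 mm. The fin is 10 mm thick along cover x, 56 mm long along cover y and stands from 4 to 38 mm above the underside
- meter: bystander: dark hand multimeter, 145 x 70 x 43 mm, lying on the bench; origin at the centre of its underside
- tape: bystander: roll of black insulating tape, 64 mm across, 19 mm high, lying flat; origin at the centre of its underside
- nippers: bystander: nippers with blue handles, 158 x 62 x 12 mm, lying on the bench; origin at the centre of their underside

How it is judged:
On the way, in this order (a step that is already met when the one before it is completed fails the run):
1. the flap is pushed shut (value of joint flap below 0.04 rad), for 0.2 s.
2. the cover's plain edge is under the shut flap (x of cover_edge in the frame of tray above 0.03 m and y of cover_edge in the frame of tray between -0.012 and 0.012 m and z of cover_edge in the frame of tray between 0.036 and 0.049 m and value of joint flap below 0.06 rad), for 0.2 s.
At the end, for the whole second after the job is handed in: flap shut within 0.06 rad; cover's plain edge under it, within 9 mm of the stops, centred sideways within 8 mm, square within 0.1 rad; near edge within 2.5 mm of the rim, seal bar pressed at least 3.5 of its 5 mm; the gripper still bearing on the cover (over 2 N) (x of cover_edge in the frame of tray above 0.041 m and y of cover_edge in the frame of tray between -0.012 and 0.012 m and z of cover_edge in the frame of tray between 0.036 and 0.049 m and value of joint flap below 0.06 rad and y of cover_edge in the frame of tray between -0.008 and 0.008 m and y of cover_near in the frame of tray between -0.008 and 0.008 m and z of cover_near in the frame of tray between 0.036 and 0.0425 m and value of joint seal_bar above 0.0035 m and angle between the x axis of cover and the x axis of tray, either way round below 0.1 rad and contact force between the fingers and cover above 2 N); the arm keeps its last pose, push and grip.
It fails at once if the flap stands lifted (over 0.07 rad) while the cover's edge is under it (x of cover_edge in the frame of tray between 0.02 and 0.12 m and y of cover_edge in the frame of tray between -0.1 and 0.1 m and z of cover_edge in the frame of tray below 0.065 m and value of joint flap above 0.07 rad).
It fails at once if the multimeter is moved more than 30 mm (distance of meter from where it was at the start of the episode above 0.03 m).
It fails at once if the tape roll is moved more than 30 mm (distance of tape from where it was at the start of the episode above 0.03 m).
It fails at once if the pair of nippers is moved more than 30 mm (distance of nippers from where it was at the start of the episode above 0.03 m).
It also fails if it takes over 58 s, if anything falls off the work surface, if the arm or the gripper's body presses on something with over 40 N, if the wrist force passes 120 N, or if a joint passes its speed limit or range.

### The arm

A 7-joint arm with a two-finger parallel gripper is mounted at the origin on a cart in front of the work surface, level with it; the furniture and walls round the work are solid. World frame = base frame: x ahead of the robot, y to its left, z up, the work surface at z = 0. Lengths are in m, angles in rad, forces in N, time in s.
With the tool pointing down it reaches from about 0.425 to 0.925 m from the base axis. Payload 6.8 kg.
Tool frame: the origin (TCP) lies midway between the tips of the shut fingers; the grasp point (between the pads) lies 19 mm behind it; z points along the fingers, y is the line along which they close (so a half turn about z gives the same grasp; the last joint's range is limited). The gripper opens to 88 mm and grips with 3 to 60 N. Pads are 20 mm wide; open, the fingers measure 115 mm over their backs; the gripper's body (75 mm by 178 mm) begins 61 mm behind the grasp point.
Start: joints at [-0.108, 0.477, 0.022, 1.555, -0.011, 1.109, -0.083], TCP at [0.675, 0, 0.223] pointing down, gripper open.
Joint ranges: [-2.96, 2.96], [-0.34, 2.1], [-1.41, 1.46], [0.24, 2.44], [-1.37, 4.51], [0.17, 1.92], [-2.96, 2.96]. Speed limits (rad/s): [2.39, 2.39, 3.14, 3.14, 3.14, 3.14, 3.14].

### API

Orientations are given as a 3x3 rotation matrix whose columns are the frame's x, y, z axes.
In Python, from rig import ctrl gives the robot as it stands. The module is installed in compiled form; this text tells all that it offers.
- The arm moves only by the tool send_rows, never from a script. Its argument "increments" is a list of rows, each a list of 5 numbers: the shift along the world's x, y, z in m, then the turn about the world's z in rad, then the closure, from 0 (fully open) to 1 (shut). A call has 1 to 5 rows; each row is the pose to reach, as a shift and turn from the pose commanded when the call began; what a row does not reach only later rows make up. A row lasts 1/12 s, in which the tool goes at most 41.7 mm and 7.16 degrees, less where a joint would pass 70% of its speed; a pose out of reach is approached as far as the arm can. A call with a gripper value outside its range is refused whole. The fingers move at their own pace and stop on an object; "force" is the grip in N (left out, the last holds). Time passes only in rows, so rows that repeat a pose let the fingers close. It gives the time, the measured TCP pose, the force, the opening and the grip force at its end, in the units of the state.
- ctrl.get_state(): the state, without advancing time (a new reading comes with each control period).
- ctrl.grab_frame(name): name is "scene" or "side" or "wrist"; returns a dict with "color" (400x640x3 uint8, red, green, blue), "vertical_fov" (degrees; the focal length in pixels is half the picture's height over the tangent of half this angle, whatever the lens; pixels are square), "cx", "cy" (the principal point, pixels), "cam_to_world" (4x4, takes a point from camera to world coordinates). Camera axes: x right, y down, z forward; pixel columns grow to the right and rows downward; lengths in m; the calibration is good to about 2 mm. A picture is of the moment at which its call begins. There is no depth.
- ctrl.close_job(): hands the job in; it is judged then, once.
The state is a dict: "time": time; "joints": joint angles; "qvel": joint speeds; "joint_torque": joint torques, N m; "eef_pos": TCP position; "tool_rot": TCP orientation; "contact_force": force on the tool from outside, world axes, zero at the start; "ft_torque": the same for the moment, N m; "opening": finger opening in m; "grip_force": force on a finger pad.
Only numpy, scipy, OpenCV 4.12 (cv2) and the standard library are available. Lean on these libraries where they do the work, as an engineer would, in place of code of your own. Each camera call takes 0.05 s, during which the arm holds its last target. There are 200 camera calls.

## Working session

There is one attempt and no reset: what is moved stays moved. The work goes in short steps, Python scripts to look and compute and a tool call to move; the robot and the scene stay as the last step left them, time stands still between calls to the robot, and variables do not carry over. Pictures are saved under pics/ and viewed, at most 10 in all, crops included, and the job is handed in when it is done.

Besides the shell and the picture viewer there is one more tool, called after "Request:" by a JSON object that holds its "name" and its "arguments". send_rows: Moves the arm, as the interface text tells. Its arguments: {"type":"object","properties":{"increments":{"type":"array","items":{"type":"array","items":{"type":"number"}}},"force":{"type":"number"}},"required":["increments"]}

```bash
mkdir -p pics; cat > h.py <<'E'
import numpy as np, cv2
from rig import ctrl
def grab(n,save=None):
    f=ctrl.grab_frame(n)
    if save: cv2.imwrite('pics/'+save,cv2.cvtColor(f['color'],cv2.COLOR_RGB2BGR))
    return f
def ray(f,u,v):
    fl=200/np.tan(np.radians(f['vertical_fov'])/2);T=np.array(f['cam_to_world'])
    d=T[:3,:3]@np.array([(u-f['cx'])/fl,(v-f['cy'])/fl,1]);return T[:3,3],d
def onz(f,u,v,z):
    o,d=ray(f,u,v);return (o+d*(z-o[2])/d[2]).round(4)
def proj(f,p):
    fl=200/np.tan(np.radians(f['vertical_fov'])/2);T=np.array(f['cam_to_world'])
    c=T[:3,:3].T@(np.array(p)-T[:3,3]);return (c[:2]/c[2]*fl+[f['cx'],f['cy']]).round(1)
E
python3 - <<'E'
from h import *
import pickle
F={n:grab(n,n+'0.png') for n in('scene','side','wrist')}
pickle.dump(F,open('f0.pkl','wb'))
for n in F: print(n,F[n]['vertical_fov'],np.array(F[n]['cam_to_world']).round(3).tolist())
s=ctrl.get_state();print(s['time'],s['eef_pos'],np.array(s['tool_rot']).round(2).tolist())
a=cv2.imread('pics/scene0.png');b=cv2.imread('pics/side0.png')
E
```

```text
scene 52.159567881266504 [[-0.879, -0.24, 0.411, 0.085], [-0.476, 0.414, -0.776, 0.818], [0.016, -0.878, -0.478, 0.666], [0.0, 0.0, 0.0, 1.0]]
side 43.82472049783506 [[0.927, 0.289, -0.239, 0.975], [0.375, -0.699, 0.609, -1.109], [0.009, -0.654, -0.756, 1.309], [0.0, 0.0, 0.0, 1.0]]
wrist 66.03029559148052 [[1.0, -0.0, -0.002, 0.674], [-0.0, -0.963, -0.269, 0.074], [-0.001, 0.269, -0.963, 0.384], [0.0, 0.0, 0.0, 1.0]]
0.15 [ 6.74549747e-01 -2.99360486e-05  2.21935137e-01] [[0.0, 1.0, -0.0], [1.0, -0.0, -0.0], [-0.0, -0.0, -1.0]]
```

View pics/scene0.png

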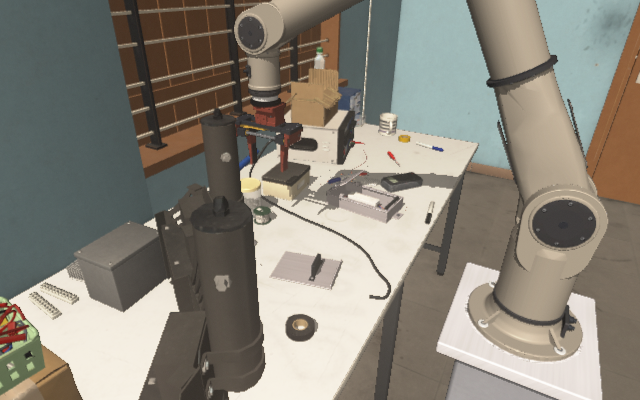

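View pics/side0.png

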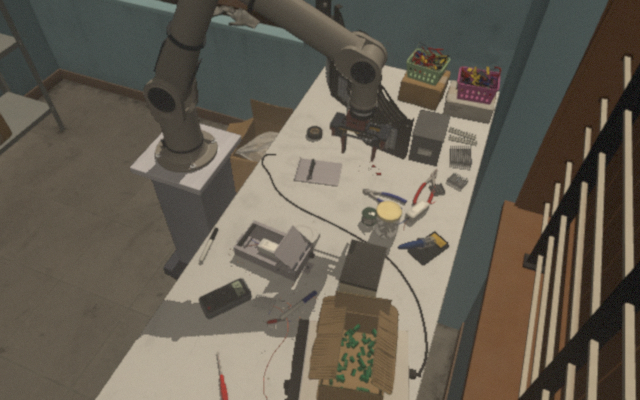

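Side view: tray at about (270,250) with the flap open at (295,250), the cover at (318,172), meter (225,297), tape (314,132), nippers (385,196). The scene view shows the tray at (365,200) and the cover at (308,268). I'll enlarge both for corner picking.

```bash
python3 - <<'E'
import cv2,numpy as np
b=cv2.imread('pics/side0.png')[145:285,220:350];a=cv2.imread('pics/scene0.png')[160:295,255:415]
b=cv2.resize(b,None,fx=4,fy=4,interpolation=cv2.INTER_CUBIC);a=cv2.resize(a,None,fx=5,fy=4.4,interpolation=cv2.INTER_CUBIC)
a=cv2.resize(cv2.imread('pics/scene0.png')[170:220,310:410],None,fx=2.6*2,fy=2.6*2,interpolation=cv2.INTER_CUBIC)
cv2.imwrite('pics/c1.png',b)
cv2.imwrite('pics/c2.png',a)
b=cv2.copyMakeBorder(b,0,600-b.shape[0],0,800-b.shape[1],cv2.BORDER_CONSTANT)
w=cv2.resize(a,(280,140));b[:140,520:800]=w
cv2.imwrite('pics/c.png',b)
E
```

```text
(no output)
```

View pics/c.png

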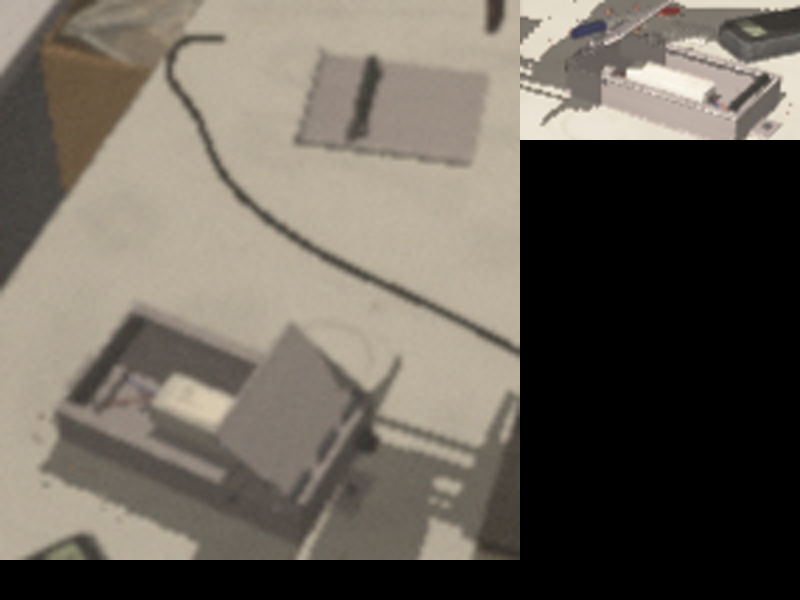

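Crop (4x of side, offset 220,145): cover corners at about (320,52), (488,72), (470,163), (297,142), with the fin from (372,60) to (357,138). The tray's near rim corners are about (137,305) and (60,405). The flap is up, with its free edge from (292,325) to (218,430).

```bash
python3 - <<'E'
from h import *
import pickle
F=pickle.load(open('f0.pkl','rb'));f=F['side']
def P(u,v,z): return onz(f,220+u/4,145+v/4,z)
for u,v,z in [(320,52,.013),(488,72,.004),(470,163,.004),(297,142,.013),(372,60,.038),(357,138,.038)]: print('cover',P(u,v,z))
for u,v,z in [(137,305,.04),(60,405,.04),(300,505,.04),(305,488,.051),(368,405,.051)]: print('tray',P(u,v,z))
for z in(.09,.1,.11,.12): print('flap',z,P(292,325,z),P(218,430,z))
print(onz(f,225,297,.04),onz(f,314,132,.019),onz(f,384,196,.01))
E
```

```text
cover [0.4227 0.1174 0.013 ]
cover [0.5743 0.1615 0.004 ]
cover [0.5993 0.0465 0.004 ]
cover [0.4495 0.0031 0.013 ]
cover [0.4814 0.1024 0.038 ]
cover [0.5065 0.0064 0.038 ]
tray [ 0.4136 -0.2379  0.04  ]
tray [ 0.4033 -0.3508  0.04  ]
tray [ 0.6143 -0.3641  0.04  ]
tray [ 0.6149 -0.3553  0.051 ]
tray [ 0.6294 -0.2662  0.051 ]
flap 0.09 [ 0.5562 -0.244   0.09  ] [ 0.5454 -0.3562  0.09  ]
flap 0.1 [ 0.5596 -0.2511  0.1   ] [ 0.549  -0.3624  0.1   ]
flap 0.11 [ 0.5631 -0.2582  0.11  ] [ 0.5525 -0.3685  0.11  ]
flap 0.12 [ 0.5665 -0.2653  0.12  ] [ 0.556  -0.3747  0.12  ]
[ 0.4624 -0.522   0.04  ] [0.418  0.2669 0.019 ] [0.7688 0.0577 0.01  ]
```

Request:
{"name": "send_rows", "arguments": {"increments": [[-0.02, -0.038, 0, 0, 1], [-0.04, -0.076, 0, 0, 1], [-0.055, -0.114, 0, 0, 1], [-0.07, -0.152, 0, 0, 1], [-0.085, -0.19, 0, 0, 1]]}}

```text
time: 0.57
eef_pos: [0.5888, -0.1914, 0.2225]
tool_rot: [[-0.0, 1.0, -0.0], [1.0, 0.0, 0.0], [0.0, -0.0, -1.0]]
contact_force: [0.3, -0.7, 0.3]
opening: 0.0579
grip_force: 0.0
```

Request:
{"name": "send_rows", "arguments": {"increments": [[-0.005, -0.038, 0, 0, 1], [-0.01, -0.076, 0, 0, 1], [-0.015, -0.114, 0, 0, 1], [-0.015, -0.116, 0, 0, 1], [-0.015, -0.116, 0, 0, 1]]}}

```text
time: 0.98
eef_pos: [0.5734, -0.3096, 0.2223]
tool_rot: [[0.006, 1.0, -0.001], [1.0, -0.006, -0.001], [-0.001, -0.001, -1.0]]
contact_force: [-1.0, 0.4, 0.5]
opening: 0.0248
grip_force: 0.0
```

```bash
python3 - <<'E'
from h import *
import pickle
f=grab('wrist','w1.png');pickle.dump(f,open('w1.pkl','wb'))
print(ctrl.get_state()['eef_pos'],ctrl.get_state()['contact_force'])
E
```

```text
[ 0.57451377 -0.30657816  0.22219223] [0.30084707 0.896771   0.78287647]
```

View pics/w1.png

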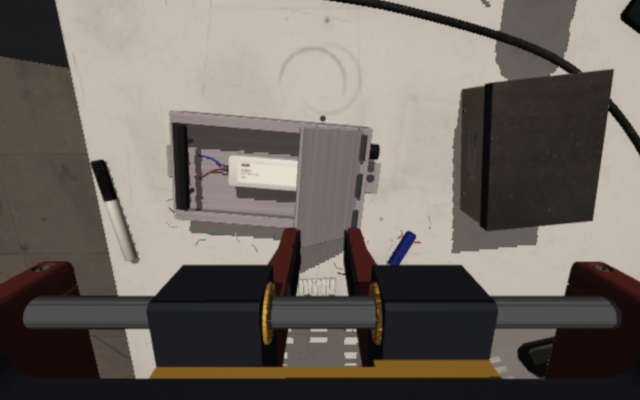

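Wrist view: tray near corners at about (170,111) and (176,218), far corner about (371,128), flap free edge from (301,122) to (297,240). The fingers are over the flap.

```bash
python3 - <<'E'
from h import *
import pickle
f=pickle.load(open('w1.pkl','rb'))
for u,v in [(170,111),(176,218),(371,128)]: print(onz(f,u,v,.04))
g=cv2.cvtColor(f['color'],cv2.COLOR_RGB2GRAY)
E
```

```text
[ 0.4088 -0.2333  0.04  ]
[ 0.3989 -0.3553  0.04  ]
[ 0.6261 -0.2526  0.04  ]
```

Request:
{"name": "send_rows", "arguments": {"increments": [[-0.01, 0, -0.04, 0, 1], [-0.014, 0, -0.08, 0, 1], [-0.014, 0, -0.11, 0, 1], [-0.014, 0, -0.12, 0, 1], [-0.014, 0, -0.13, 0, 1]]}}

```text
time: 1.45
eef_pos: [0.5615, -0.3036, 0.0916]
tool_rot: [[-0.003, 1.0, -0.001], [1.0, 0.003, 0.002], [0.002, -0.001, -1.0]]
contact_force: [0.6, -0.4, 1.6]
opening: 0.0006
grip_force: 0.6
```

Request:
{"name": "send_rows", "arguments": {"increments": [[0, 0, -0.01, 0, 1], [0, 0, -0.02, 0, 1], [0, 0, -0.03, 0, 1], [0, 0, -0.036, 0, 1], [0, 0, -0.038, 0, 1]]}}

```text
time: 1.87
eef_pos: [0.5611, -0.3059, 0.054]
tool_rot: [[0.0, 1.0, -0.0], [1.0, -0.0, 0.0], [0.0, -0.0, -1.0]]
contact_force: [-1.0, 0.2, 1.5]
opening: 0.0009
grip_force: 0.6
```

Request:
{"name": "send_rows", "arguments": {"increments": [[0, 0, -0.002, 0, 1], [0, 0, -0.003, 0, 1], [0, 0, -0.003, 0, 1], [0, 0, -0.003, 0, 1]]}}

```text
time: 2.2
eef_pos: [0.5611, -0.306, 0.0533]
tool_rot: [[0.0, 1.0, 0.0], [1.0, -0.0, 0.0], [0.0, 0.0, -1.0]]
contact_force: [-4.1, 2.4, 11.1]
opening: 0.0003
grip_force: 5.4
```

Request:
{"name": "send_rows", "arguments": {"increments": [[0, 0, 0.04, 0, 0.6], [-0.005, 0.01, 0.08, 0, 0.6], [-0.01, 0.035, 0.11, 0.05, 0.6], [-0.02, 0.065, 0.135, 0.1, 0.6], [-0.03, 0.1, 0.15, 0.15, 0.6]]}}

```text
time: 2.62
eef_pos: [0.532, -0.2069, 0.2053]
tool_rot: [[-0.149, 0.989, 0.005], [0.989, 0.149, -0.002], [-0.003, 0.005, -1.0]]
contact_force: [1.6, 1.1, -0.0]
opening: 0.0301
grip_force: 0.0
```

Request:
{"name": "send_rows", "arguments": {"increments": [[-0.01, 0.038, 0.005, 0.06, 0.6], [-0.02, 0.078, 0.01, 0.11, 0.6], [-0.03, 0.117, 0.01, 0.11, 0.6], [-0.04, 0.155, 0.01, 0.11, 0.6], [-0.04, 0.194, 0.01, 0.11, 0.6]]}}

```text
time: 3.03
eef_pos: [0.4892, -0.0108, 0.2123]
tool_rot: [[-0.256, 0.967, 0.0], [0.967, 0.256, -0.0], [-0.0, 0.0, -1.0]]
contact_force: [-0.1, -0.6, 1.1]
opening: 0.0354
grip_force: 0.0
```

Request:
{"name": "send_rows", "arguments": {"increments": [[0, 0.03, 0, 0, 0.6], [0, 0.04, 0, 0, 0.6], [0, 0.04, 0, 0, 0.6]]}}

```text
time: 3.28
eef_pos: [0.4912, 0.0311, 0.2122]
tool_rot: [[-0.262, 0.965, 0.001], [0.965, 0.262, 0.001], [0.001, 0.001, -1.0]]
contact_force: [0.7, -0.1, -0.5]
opening: 0.0352
grip_force: 0.0
```

```bash
python3 - <<'E'
from h import *
import pickle
f=grab('wrist','w2.png');pickle.dump(f,open('w2.pkl','wb'))
s=ctrl.get_state();print(s['eef_pos'],s['opening'],s['tool_rot'])
E
```

```text
[0.4911875  0.02844314 0.21193236] 0.03494286598708853 [[-2.59088138e-01  9.65853515e-01  5.70473894e-04]
 [ 9.65853630e-01  2.59088273e-01 -1.76860655e-04]
 [-3.18624581e-04  5.05171784e-04 -9.99999822e-01]]
```

View pics/w2.png

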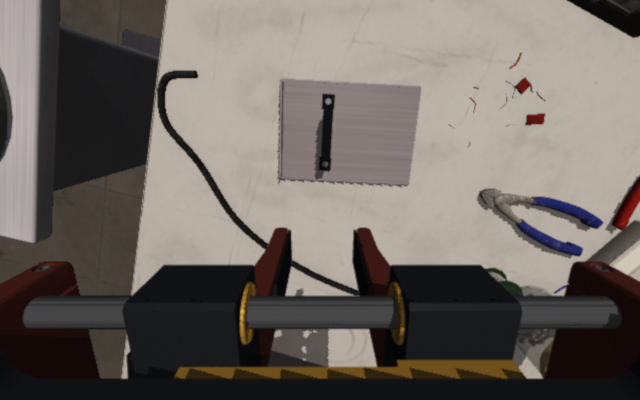

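Wrist view: cover plain edge corners at (421,86) and (408,185), hem from (281,80) to (280,181), fin from about (328,95) to (325,170).

```bash
python3 - <<'E'
from h import *
import pickle
f=pickle.load(open('w2.pkl','rb'))
A,B=onz(f,421,86,.004),onz(f,408,185,.004);C,D=onz(f,281,80,.013),onz(f,280,181,.013)
P,Q=onz(f,328,95,.038),onz(f,325,170,.038);g=(P+Q)/2
e=(A+B)/2;n=(C+D)/2
print(A,B,C,D,P,Q,'grip',g,'e',e,'n',n)
yw=lambda a,b:np.arctan2(*(b-a)[1::-1])
print(yw(n,e),yw(D,A+(C-A)*0+0*A), yw(B,A)-np.pi/2,yw(D,C)-np.pi/2,yw(Q,P)-np.pi/2,np.linalg.norm(e-n),np.linalg.norm(A-B),np.linalg.norm(P-Q))
print('grip from plate',n+(e-n)*55/160)
E
```

```text
[0.5722 0.1599 0.004 ] [0.5965 0.047  0.004 ] [0.4186 0.124  0.013 ] [0.4433 0.0128 0.013 ] [0.4726 0.1211 0.038 ] [0.4905 0.0442 0.038 ] grip [0.48155 0.08265 0.038  ] e [0.58435 0.10345 0.004  ] n [0.43095 0.0684  0.013  ]
0.2246315139382295 0.8512448612794989 0.21200049959016387 0.21857372591612667 0.22869745978432832 0.15761047712636364 0.11548549692493858 0.07895581042583248
grip from plate [0.48368125 0.08044844 0.00990625]
```

Request:
{"name": "send_rows", "arguments": {"increments": [[-0.005, 0.03, -0.02, -0.04, 0.6], [-0.008, 0.0525, -0.05, -0.04, 0.6], [-0.008, 0.0525, -0.09, -0.04, 0.6], [-0.008, 0.0525, -0.13, -0.04, 0.6], [-0.008, 0.0525, -0.14, -0.04, 0.6]]}}

```text
time: 3.75
eef_pos: [0.4799, 0.0774, 0.067]
tool_rot: [[-0.216, 0.976, -0.008], [0.976, 0.216, -0.003], [-0.001, -0.008, -1.0]]
contact_force: [-2.2, -0.6, -0.7]
opening: 0.0351
grip_force: 0.0
```

```bash
python3 - <<'E'
from h import *
import pickle
f=grab('wrist','w3.png');pickle.dump(f,open('w3.pkl','wb'))
s=ctrl.get_state();print(s['eef_pos'],s['opening'],s['contact_force'])
E
```

```text
[0.48017137 0.07742946 0.06760368] 0.035449637226821956 [-0.26064766 -0.09373237 -1.00004984]
```

View pics/w3.png

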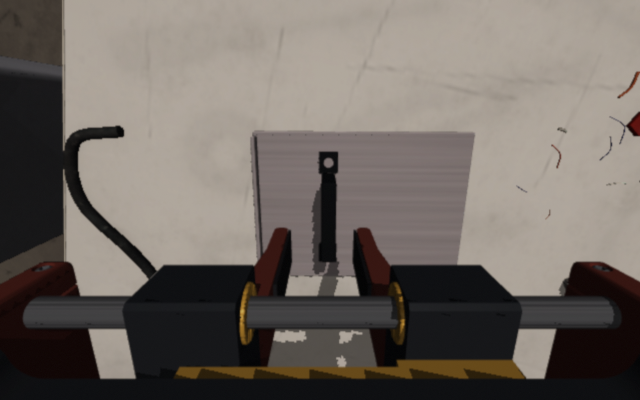

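The fin at (328,215) stands centred between the fingers, and the plate edge is level in the picture, so the yaw matches. Next: descend and grip.

Request:
{"name": "send_rows", "arguments": {"increments": [[0.002, 0.003, -0.03, 0, 0.6], [0.002, 0.003, -0.055, 0, 0.6], [0.002, 0.003, -0.059, 0, 0.6], [0.002, 0.003, -0.059, 0, 1], [0.002, 0.003, -0.059, 0, 1]], "force": 50}}

```text
time: 4.22
eef_pos: [0.4864, 0.0829, 0.0143]
tool_rot: [[-0.217, 0.976, 0.002], [0.976, 0.217, -0.0], [-0.0, 0.002, -1.0]]
contact_force: [-0.1, -0.6, 0.8]
opening: 0.0256
grip_force: 0.0
```

Request:
{"name": "send_rows", "arguments": {"increments": [[0, 0, 0, 0, 1], [0, 0, 0, 0, 1], [0, 0, 0, 0, 1], [0, 0, 0.02, 0, 1], [0, 0, 0.04, 0, 1]]}}

```text
time: 4.63
eef_pos: [0.4841, 0.0833, 0.053]
tool_rot: [[-0.218, 0.976, -0.002], [0.976, 0.218, -0.001], [-0.0, -0.002, -1.0]]
contact_force: [-0.4, -0.4, -2.9]
opening: 0.0097
grip_force: 50.0
```

Request:
{"name": "send_rows", "arguments": {"increments": [[0, 0, 0.03, 0, 1], [-0.005, -0.02, 0.05, -0.04, 1], [-0.012, -0.055, 0.06, -0.08, 1], [-0.02, -0.09, 0.07, -0.13, 1], [-0.03, -0.125, 0.07, -0.18, 1]]}}

```text
time: 5.05
eef_pos: [0.4563, -0.0425, 0.1252]
tool_rot: [[-0.039, 0.999, 0.005], [0.999, 0.039, 0.0], [0.0, 0.005, -1.0]]
contact_force: [0.8, -0.6, -1.5]
opening: 0.0098
grip_force: 50.0
```

Request:
{"name": "send_rows", "arguments": {"increments": [[-0.01, -0.035, 0, -0.04, 1], [-0.02, -0.07, 0, -0.08, 1], [-0.03, -0.105, 0, -0.125, 1], [-0.04, -0.14, 0, -0.125, 1], [-0.048, -0.175, 0, -0.125, 1]]}}

```text
time: 5.47
eef_pos: [0.4058, -0.2179, 0.1233]
tool_rot: [[0.085, 0.996, 0.001], [0.996, -0.085, -0.0], [0.0, 0.001, -1.0]]
contact_force: [1.3, -0.3, -1.8]
opening: 0.0097
grip_force: 50.0
```

Request:
{"name": "send_rows", "arguments": {"increments": [[-0.002, -0.035, 0, 0, 1], [-0.003, -0.07, 0, 0, 1], [-0.003, -0.078, 0, 0, 1], [-0.003, -0.078, 0, 0, 1]]}}

```text
time: 5.8
eef_pos: [0.4034, -0.2974, 0.1232]
tool_rot: [[0.09, 0.996, 0.001], [0.996, -0.09, -0.002], [-0.001, 0.001, -1.0]]
contact_force: [-0.7, 0.8, -1.9]
opening: 0.0096
grip_force: 50.0
```

```bash
python3 - <<'E'
from h import *
import pickle
for n in('wrist','side'):
  f=grab(n,n+'4.png');pickle.dump(f,open(n+'4.pkl','wb'))
s=ctrl.get_state();print(s['eef_pos'],s['opening'],s['contact_force'])
a=cv2.imread('pics/wrist4.png');b=cv2.imread('pics/side4.png')[190:290,210:350]
b=cv2.resize(b,None,fx=4,fy=4,interpolation=cv2.INTER_CUBIC)
o=np.zeros((600,800,3),np.uint8);o[:260,:640]=a[:260];o[260:600,:560]=b[20:360]
cv2.imwrite('pics/c4.png',o)
E
```

```text
[ 0.40393804 -0.29339278  0.12266999] 0.00963915142247606 [-0.3668244  -0.16362596 -2.31129332]
```

View pics/c4.png

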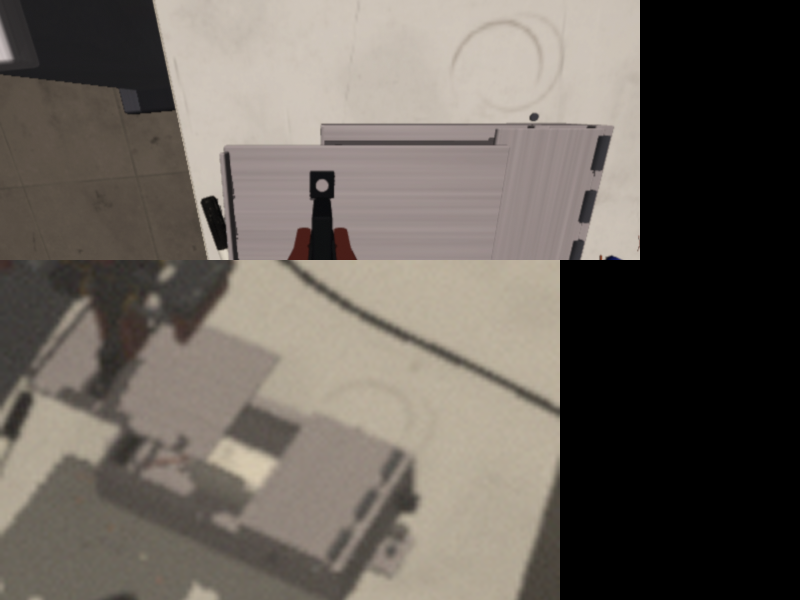

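Top half (wrist): cover +y edge runs (228,147) to (509,145), tray +y wall (322,125) to (611,126), flap shut with its edge at u≈497. Bottom half (side): the cover is level above the near half of the tray.

```bash
python3 - <<'E'
from h import *
import pickle
f=pickle.load(open('wrist4.pkl','rb'))
a,b=onz(f,322,125,.04),onz(f,611,126,.04)
print('tray +y corners',a,b,np.linalg.norm(b-a),'yaw',np.arctan2(*(b-a)[1::-1]))
yaw=-.088;X=np.array([np.cos(yaw),np.sin(yaw)]);Y=np.array([-X[1],X[0]])
m=(a+b)[:2]/2; o1=m-.062*Y; print('tray centre',o1)
o=(o1+[.513,-.304])/2;tcp=np.array([.4039,-.2934])
fl=onz(f,497,127,.053)[:2];print('flap corner in tray',(fl-o1)@X,(fl-o1)@Y)
for d in(.009,.013):
  z=.1227-d+.004
  c,h=onz(f,509,145,z)[:2],onz(f,228,147,z+.009)[:2]
  print(d,'yaw',np.arctan2(*(c-h)[::-1]),'len',np.linalg.norm(c-h),'c rel tcp',(c-tcp)@X,(c-tcp)@Y,'in tray',(c-o1)@X,(c-o1)@Y, 'h',(h-o1)@X,(h-o1)@Y)
print('tcp in tray',(tcp-o1)@X,(tcp-o1)@Y)
E
```

```text
tray +y corners [ 0.4082 -0.2332  0.04  ] [ 0.6321 -0.2543  0.04  ] 0.22489201853333968 yaw -0.09396100242371482
tray centre [ 0.51470104 -0.30551009]
flap corner in tray 0.016566513947381463 0.0614036648331567
0.009 yaw -0.08987157858955507 len 0.14930254518929006 c rel tcp 0.09994737072026881 0.052788285500716514 in tray -0.011489236679911424 0.05511360467929862 h -0.16079152038032113 0.05539303596310863
0.013 yaw -0.0904229203805363 len 0.15282434361056482 c rel tcp 0.10229999139157803 0.05229313302225309 in tray -0.009136616008602208 0.0546184522008352 h -0.16196051103843315 0.05498873305531945
tcp in tray -0.11143660740018023 0.002325319178582111
```

Request:
{"name": "send_rows", "arguments": {"increments": [[0, 0.003, -0.02, 0, 1], [0, 0.003, -0.04, 0, 1], [0, 0.003, -0.055, 0, 1], [0, 0.003, -0.06, 0, 1], [0, 0.003, -0.06, 0, 1]]}}

```text
time: 6.32
eef_pos: [0.4036, -0.2891, 0.0617]
tool_rot: [[0.082, 0.997, -0.002], [0.997, -0.082, 0.002], [0.002, -0.002, -1.0]]
contact_force: [0.0, -0.1, -1.6]
opening: 0.0099
grip_force: 50.0
```

Request:
{"name": "send_rows", "arguments": {"increments": [[0, 0, -0.002, 0, 1], [0, 0, -0.004, 0, 1], [0, 0, -0.006, 0, 1], [0, 0, -0.006, 0, 1]]}}

```text
time: 6.65
eef_pos: [0.4049, -0.2913, 0.0573]
tool_rot: [[0.085, 0.996, 0.002], [0.996, -0.085, -0.0], [-0.0, 0.002, -1.0]]
contact_force: [0.2, 2.0, 2.7]
opening: 0.0097
grip_force: 50.0
```

Request:
{"name": "send_rows", "arguments": {"increments": [[0, 0, -0.001, 0, 1], [0, 0, -0.002, 0, 1], [0, 0, -0.002, 0, 1]]}}

```text
time: 6.9
eef_pos: [0.4049, -0.2913, 0.0551]
tool_rot: [[0.085, 0.996, 0.002], [0.996, -0.085, -0.0], [-0.0, 0.002, -1.0]]
contact_force: [0.8, 3.3, 4.2]
opening: 0.0098
grip_force: 50.0
```

Request:
{"name": "send_rows", "arguments": {"increments": [[0, 0, -0.001, 0, 1], [0, 0, -0.002, 0, 1], [0, 0, -0.002, 0, 1]]}}

```text
time: 7.15
eef_pos: [0.4049, -0.2913, 0.0541]
tool_rot: [[0.085, 0.996, 0.001], [0.996, -0.085, 0.0], [0.0, 0.001, -1.0]]
contact_force: [-3.2, 5.2, 19.4]
opening: 0.0096
grip_force: 50.0
```

Request:
{"name": "send_rows", "arguments": {"increments": [[0, 0, 0.002, 0, 1], [0, 0, 0.0038, 0, 1], [0, 0, 0.0038, 0, 1]]}}

```text
time: 7.4
eef_pos: [0.4046, -0.2916, 0.0569]
tool_rot: [[0.085, 0.996, 0.001], [0.996, -0.085, -0.001], [-0.0, 0.001, -1.0]]
contact_force: [1.2, 2.0, 2.6]
opening: 0.0099
grip_force: 50.0
```

Request:
{"name": "send_rows", "arguments": {"increments": [[0.005, -0.0004, 0, 0, 1], [0.01, -0.0009, 0, 0, 1], [0.015, -0.0013, 0, 0, 1], [0.02, -0.0018, 0, 0, 1], [0.02, -0.0018, 0, 0, 1]]}}

```text
time: 7.82
eef_pos: [0.4253, -0.2936, 0.0564]
tool_rot: [[0.085, 0.996, 0.001], [0.996, -0.085, -0.001], [-0.0, 0.001, -1.0]]
contact_force: [0.3, -0.1, 3.2]
opening: 0.01
grip_force: 50.0
```

```bash
python3 - <<'E'
from h import *
import pickle
f=grab('wrist','wrist5.png');pickle.dump(f,open('wrist5.pkl','wb'))
g=grab('scene','scene5.png')
s=ctrl.get_state();print(s['eef_pos'],s['contact_force'])
a=cv2.imread('pics/wrist5.png');b=cv2.resize(cv2.imread('pics/scene5.png')[170:235,310:415],None,fx=5,fy=5,interpolation=cv2.INTER_CUBIC)
o=np.zeros((600,800,3),np.uint8);o[:260,:640]=a[:260];o[270:270+b.shape[0],:b.shape[1]]=b
cv2.imwrite('pics/c5.png',o)
E
```

```text
[ 0.42524172 -0.29358133  0.05658879] [0.46903709 0.40589453 2.97124297]
```

View pics/c5.png

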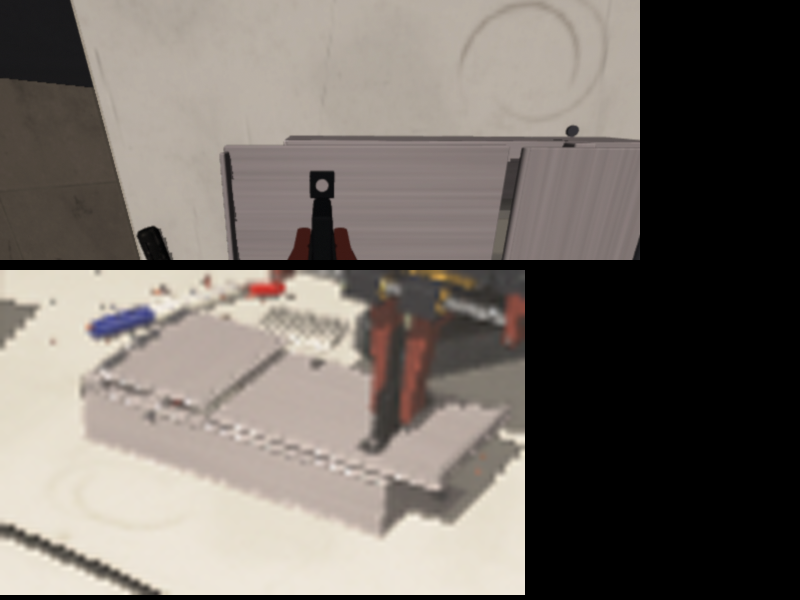

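Wrist: cover's plain edge corner at (509,147), shut flap corner at (523,148), a narrow gap between them, tray wall at v≈137. Scene: the cover is level and in line with the flap.

```bash
python3 - <<'E'
from h import *
import pickle
f=pickle.load(open('wrist5.pkl','rb'))
yaw=-.088;X=np.array([np.cos(yaw),np.sin(yaw)]);Y=np.array([-X[1],X[0]]);o=np.array([.514,-.305])
for n,u,v,z in [('flap',523,148,.053),('flapB',636,147,.053),('cov',509,147,.0465),('covhem',228,146,.0555),('wall',288,137,.04),('wall2',560,139,.04)]:
  p=onz(f,u,v,z)[:2]-o; print(n,p@X,p@Y)
E
```

```text
flap 0.016826244616849464 0.05960945807582842
flapB 0.07729719139181349 0.06032681164239796
cov 0.013231386177210426 0.059392679850546595
covhem -0.14016088327390575 0.060515921870847963
wall -0.11015684005048867 0.06406661057127226
wall2 0.04560856530297267 0.06335352216731496
```

Request:
{"name": "send_rows", "arguments": {"increments": [[0.004, -0.0004, 0, 0, 1], [0.009, -0.0008, 0, 0, 1], [0.014, -0.0012, 0, 0, 1], [0.019, -0.0017, 0, 0, 1], [0.019, -0.0017, 0, 0, 1]]}}

```text
time: 8.33
eef_pos: [0.4446, -0.2949, 0.0565]
tool_rot: [[0.084, 0.996, 0.001], [0.996, -0.084, -0.0], [-0.0, 0.001, -1.0]]
contact_force: [0.5, -0.1, 3.5]
opening: 0.0099
grip_force: 50.0
```

Request:
{"name": "send_rows", "arguments": {"increments": [[0.004, -0.0004, 0, 0, 1], [0.008, -0.0007, 0, 0, 1], [0.011, -0.001, 0, 0, 1], [0.011, -0.001, 0, 0, 1]]}}

```text
time: 8.67
eef_pos: [0.455, -0.2959, 0.0565]
tool_rot: [[0.084, 0.996, 0.001], [0.996, -0.084, -0.0], [-0.0, 0.001, -1.0]]
contact_force: [-1.1, 0.5, 3.6]
opening: 0.0096
grip_force: 50.0
```

Request:
{"name": "send_rows", "arguments": {"increments": [[0.002, -0.0002, 0, 0, 1], [0.004, -0.0004, 0, 0, 1], [0.004, -0.0004, 0, 0, 1]]}}

```text
time: 8.92
eef_pos: [0.458, -0.2963, 0.0564]
tool_rot: [[0.085, 0.996, -0.0], [0.996, -0.085, 0.0], [0.0, -0.0, -1.0]]
contact_force: [-1.8, 0.7, 3.1]
opening: 0.0099
grip_force: 50.0
```

Request:
{"name": "send_rows", "arguments": {"increments": [[0.001, -0.0001, 0, 0, 1], [0.002, -0.0002, 0, 0, 1], [0.002, -0.0002, 0, 0, 1]]}}

```text
time: 9.17
eef_pos: [0.4582, -0.2963, 0.056]
tool_rot: [[0.086, 0.996, -0.003], [0.996, -0.086, 0.001], [0.001, -0.003, -1.0]]
contact_force: [-5.2, 0.2, 2.6]
opening: 0.0096
grip_force: 50.0
```

The stops are met (-5 N in x, no further progress). Now press down.

Request:
{"name": "send_rows", "arguments": {"increments": [[-0.001, 0, -0.001, 0, 1], [-0.001, 0, -0.003, 0, 1], [-0.001, 0, -0.004, 0, 1], [-0.001, 0, -0.004, 0, 1]]}}

```text
time: 9.5
eef_pos: [0.458, -0.2964, 0.0541]
tool_rot: [[0.086, 0.996, -0.001], [0.996, -0.086, 0.001], [0.001, -0.001, -1.0]]
contact_force: [-10.9, 5.1, 24.8]
opening: 0.0097
grip_force: 50.0
```

Request:
{"name": "send_rows", "arguments": {"increments": [[0, 0, -0.001, 0, 1], [0, 0, -0.0015, 0, 1], [0, 0, -0.0015, 0, 1], [0, 0, -0.0015, 0, 1]]}}

```text
time: 9.83
eef_pos: [0.458, -0.2963, 0.054]
tool_rot: [[0.086, 0.996, -0.001], [0.996, -0.086, 0.001], [0.001, -0.001, -1.0]]
contact_force: [-16.0, 7.7, 40.0]
opening: 0.0099
grip_force: 50.0
```

Request:
{"name": "send_rows", "arguments": {"increments": [[-0.0005, 0, 0.0007, 0, 1], [-0.0005, 0, 0.0007, 0, 1]]}}

```text
time: 10.0
eef_pos: [0.4581, -0.2963, 0.0541]
tool_rot: [[0.086, 0.996, -0.0], [0.996, -0.086, 0.001], [0.001, -0.0, -1.0]]
contact_force: [-12.4, 7.5, 31.9]
opening: 0.0098
grip_force: 50.0
```

```bash
python3 - <<'E'
from h import *
f=grab('wrist','wrist6.png');g=grab('scene','scene6.png')
s=ctrl.get_state();print(s['time'],s['eef_pos'],s['contact_force'])
yaw=-.088;X=np.array([np.cos(yaw),np.sin(yaw)]);Y=np.array([-X[1],X[0]]);o=np.array([.514,-.305])
a=cv2.imread('pics/wrist6.png');b=cv2.resize(cv2.imread('pics/scene6.png')[170:235,310:415],None,fx=5,fy=5,interpolation=cv2.INTER_CUBIC)
q=np.zeros((600,800,3),np.uint8);q[:260,:640]=a[:260];q[270:270+b.shape[0],:b.shape[1]]=b
cv2.imwrite('pics/c6.png',q)
E
```

```text
10.1 [ 0.45806087 -0.29633007  0.05407042] [-11.6856096    6.24543623  30.4320972 ]
```

View pics/c6.png

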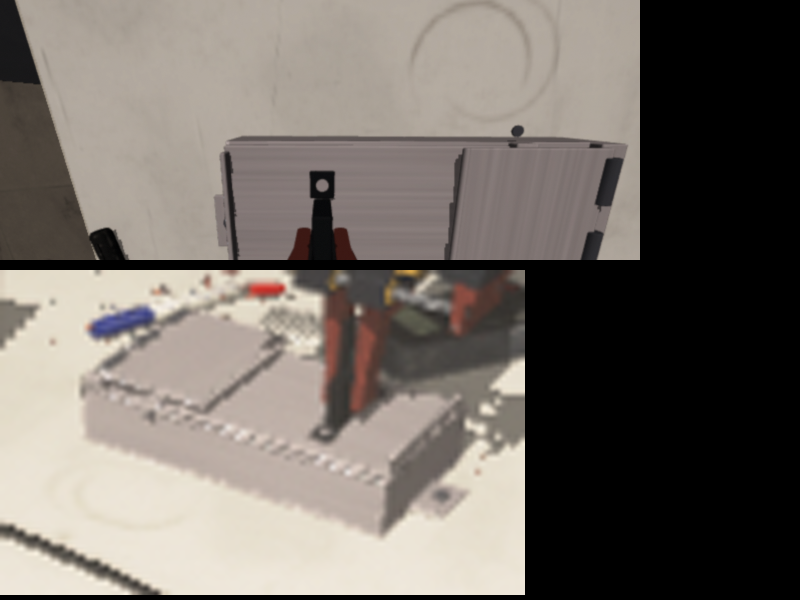

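The cover's near edge lines up with the tray's near wall (228,147; scene crop 388,470). It lies flush, the flap is shut over the plain edge at u≈462, and the press is about 30 N. Handing in.

```bash
python3 -c "
from rig import ctrl
print(ctrl.close_job())"
```

```text
the job is handed in; nothing more can be done
None
```

I handed the job in at about 10 s with the flap shut and the cover under it against the stops, flush, and still gripped and pressed down at about 30 N; the hand-in returned no verdict.

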